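# Foot-up onto the trimming bat

## Robot

A 6-joint arm with a two-finger parallel gripper is mounted at the origin on the work surface. World frame = base frame: x ahead of the robot, y to its left, z up, the work surface at z = 0. Lengths are in m, angles in rad, forces in N, time in s.
With the tool pointing down it reaches from about 0.25 to 0.775 m from the base axis. Payload 4 kg.
Tool frame: the origin (TCP) lies midway between the tips of the shut fingers; the grasp point (between the pads) lies 19 mm behind it (robot.grip_point_offset is the distance from the TCP to the grasp point, in m); z points along the fingers, y is the line along which they close (so a half turn about z gives the same grasp; the last joint's range is limited). The gripper opens to 85 mm and grips with 20 to 120 N. Pads are 22 mm wide; open, the fingers measure 114 mm over their backs; the gripper's body (76 mm by 85 mm) begins 54 mm behind the grasp point. The pads swing forward as they close: fully open they stand 13 mm farther back than shut.
Start: joints at [1.024, 0.087, 1.371, -0, 1.684, -0.103], TCP at [0.236, 0.497, 0.231] pointing down, gripper open.
Joint ranges: [-3.1, 3.1], [-0.76, 2.03], [0.27, 2.55], [-1.08, 4.22], [0.17, 2.65], [-2.57, 2.57]. Speed limits (rad/s): [2.79, 2.79, 3.14, 3.14, 3.14, 3.14].

## Interface

Orientations are given as a unit quaternion [x, y, z, w].
In Python, from cell import robot gives the robot as it stands. The module is installed in compiled form; this text tells all that it offers.
- The arm moves only by the tool carry_out, never from a script. Its argument "series" is a list of rows, each a list of 3 entries, a list of its own where there are three numbers: the opening, from -1 (shut) to 1 (fully open), so that 0 is half open, then the shift along the tool's x, y, z in m, then the turn about the tool's z in degrees. A call has 1 to 8 rows; each row is the pose to reach, as a shift and turn from the pose commanded when the call began, along the tool's axes at that moment; what a row does not reach only later rows make up. A row lasts 1/12 s, in which the tool goes at most 41.7 mm and 7.16 degrees, less where a joint would pass 70% of its speed; a pose out of reach is approached as far as the arm can. A call with a gripper value outside its range is refused whole. The fingers move at their own pace and stop on an object; "grip_force" is the grip in N (left out, the last holds). Time passes only in rows, so rows that repeat a pose let the fingers close. It gives the time, the measured TCP pose, the force, the opening and the grip force at its end, in the units of the state.
- robot.get_obs(): the state, without advancing time (a new reading comes with each control period).
- robot.capture(name): name is "scene" or "top" or "wrist"; returns the picture (400x640x3 uint8, blue, green, red); there is no depth.
- robot.get_calibration(name): a dict with "camera_matrix" (3x3 intrinsics, pixels), "R" (3x3) and "t" (3): a world point X has camera coordinates R X + t. Camera axes: x right, y down, z forward; pixel columns grow to the right and rows downward; lengths in m; the calibration is good to about 2 mm. The wrist camera is an equidistant fisheye: a pixel r from the principal point sees the ray r / f radians off the axis. A picture is of the moment at which its call begins: read the wrist's pose just before it. get_calibration takes no time and is no camera call; for the wrist camera it gives the pose at the moment of the call.
- robot.close_job(): hands the job in; it is judged then, once.
The state is a dict: "clock": time; "joint_positions": joint angles; "dq": joint speeds; "effort": joint torques, N m; "tcp_pos": TCP position; "tool_rot": TCP orientation; "wrist_force": force on the tool from outside, world axes, zero at the start; "torque": the same for the moment, N m; "gripper_width": opening from 0.0 (shut) to 1.0 (fully open); "finger_force": force on a finger pad.
Only numpy, scipy, OpenCV 4.12 (cv2) and the standard library are available. Lean on these libraries where they do the work, as an engineer would, in place of code of your own. Each camera call takes 0.05 s, during which the arm holds its last target. There are 200 camera calls.

## Task

Get the small bowl ready for trimming its foot: take the unglazed terracotta bowl that lies upside down on the bench (foot up) and put it, still foot up and rim down, into the round recess of the wooden bat on the banding wheel. It is fragile: lower it until the rim rests on the recess floor, or very nearly, before letting go, and leave it sitting flat inside the raised ring. Leave the other two bowls, the terracotta one lying rim up and the white one, where they are.

Things in the scene. Friction and masses are not known exactly. Their poses are not given: they have to be found in the camera images.
- bowl_center (a point): Centre of the bowl to move: terracotta, 120 to 260 g, upside down, 62 mm tall, rim 84 mm across. On its axis, 31 mm above the rim; z axis points from rim to foot (up at the start). Foot: round, 40 mm across, 22 mm long, from 9 to 31 mm above this point; pinch it from any side with fingertips 12 mm above this point. Below it the walls flare to 72 mm across within 12 mm, then to the rim.
- recess (a point): Centre of the recess floor on top of the banding wheel, z axis up, 65 mm above the bench. The wheel is fixed and does not turn; its round brown wooden bat, 170 mm across, carries a pale wooden ring 8 mm high, 128 mm across outside and 108 mm inside. The recess is the grey flat floor inside the ring.
- bowl_rimup_center (a point): Bystander: centre, half-way up, of a terracotta bowl of the same shape and size standing rim up on its foot (the open hollow is seen from above); z axis up, towards its rim.
- bowl_white_center (a point): Bystander: centre, half-way up, of a white glazed bowl of the same shape and size lying upside down, foot up; z axis up, towards its foot.
Not all that is in view belongs to the job. What is shaped like the part that bears bowl_center but yellow is not meant.

How it is judged:
On the way:
1. the bowl, still held, is lowered foot up into the recess, its rim within 15 mm of the floor (horizontal distance between bowl_center and recess below 0.02 m and z of bowl_center in the frame of recess below 0.046 m and angle between bowl_center's own z axis and vertical below 0.26 rad and contact force between the fingers and bowl above 0.5 N), for 0.1 s.
At the end, for the whole second after the job is handed in: The upside-down terracotta bowl rests in the recess, foot up within 10 degrees, its axis within 16 mm of the recess centre and its rim on the floor (within 4 mm), released and at rest; the other two bowls are within 30 mm of where they began (horizontal distance between bowl_center and recess below 0.016 m and z of bowl_center in the frame of recess between 0.026 and 0.035 m and angle between bowl_center's own z axis and vertical below 0.17 rad and linear speed of bowl below 0.02 m/s and distance of each of bowl_rimup_center, bowl_white_center from where it was at the start of the episode below 0.03 m); the robot touches nothing.
It fails at once if the bowl is tipped more than 45 degrees (angle between bowl_center's own z axis and vertical above 0.785 rad).
It fails at once if another bowl is shifted by more than 30 mm (distance of any of bowl_rimup_center, bowl_white_center from where it was at the start of the episode above 0.03 m).
It also fails if it takes over 35 s, if anything falls off the work surface, if the arm or the gripper's body presses on something with over 40 N, if the wrist force passes 120 N, or if a joint passes its speed limit or range.

## Working session

There is one attempt and no reset: what is moved stays moved. The work goes in short steps, Python scripts to look and compute and a tool call to move; the robot and the scene stay as the last step left them, time stands still between calls to the robot, and variables do not carry over. Pictures are saved under pics/ and viewed, at most 10 in all, crops included, and the job is handed in when it is done.

Besides the shell and the picture viewer there is one more tool, called after "Emit:" as a command line: name --argument value ..., lists and objects as JSON in quotes. carry_out: Moves the arm, as the interface text tells. Its arguments: {"type":"object","properties":{"series":{"type":"array"},"grip_force":{"type":"number"}},"required":["series"]}

```bash
mkdir -p pics
cat > h.py <<'E'
import numpy as np, cv2
from cell import robot
def ray(name,u,v):
    c=robot.get_calibration(name);K=np.array(c["camera_matrix"]);R=np.array(c["R"]);t=np.array(c["t"])
    return -R.T@t, R.T@np.linalg.inv(K)@np.array([u,v,1.0])
def plane(name,u,v,z):
    o,d=ray(name,u,v); return o+d*(z-o[2])/d[2]
E
python3 - <<'E'
from h import *
a=robot.capture("scene");b=robot.capture("top")
cv2.imwrite("pics/scene.png",a);cv2.imwrite("pics/top.png",b)
o=robot.get_obs();print(o["clock"],o["tcp_pos"],o["tool_rot"],o["gripper_width"])
for n in("scene","top"):
    c=robot.get_calibration(n);print(n,-np.array(c["R"]).T@c["t"],np.array(c["R"]).round(2).tolist())
E
```

```text
0.1 [0.23592579 0.49635048 0.23022092] [ 2.20059215e-01  9.75485984e-01 -9.66966589e-04 -3.20016603e-04] 1.0002619226031633
scene [ 0.90913969 -0.32084127  0.81915391] [[0.64, 0.76, -0.01], [0.62, -0.53, -0.57], [-0.44, 0.36, -0.82]]
top [0.42399365 0.00871543 0.92018023] [[0.0, -1.0, -0.01], [-1.0, -0.0, -0.07], [0.07, 0.01, -1.0]]
```

View pics/scene.png

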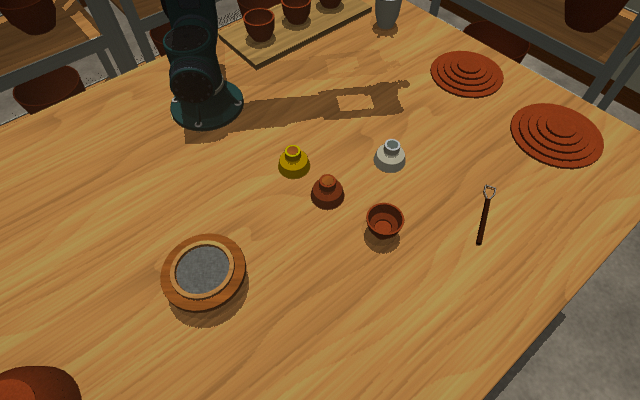

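View pics/top.png

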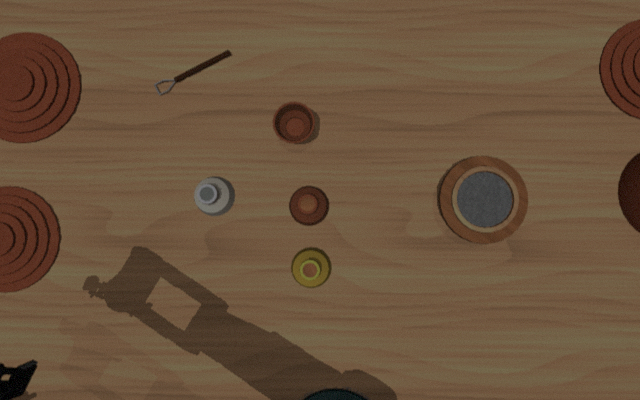

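In the top view, the terracotta foot-up bowl is at (308,205) and in the scene view at (327,190). The terracotta rim-up bowl is at top (296,122), the white one at (214,196), and a yellow look-alike at (311,267). The one at (308,205) fits: it is terracotta with its foot showing. The recess is at about (485,200).

Run:
```python
from h import *
b=cv2.imread("pics/top.png");a=cv2.imread("pics/scene.png")
cv2.imwrite("pics/crop.png",np.hstack([cv2.resize(b[80:300,180:400],(400,400),interpolation=cv2.INTER_CUBIC),cv2.resize(a[120:260,260:400+0],(400,400),interpolation=cv2.INTER_CUBIC)]))
def blob(im,mask,seed):
    n,l,s,c=cv2.connectedComponentsWithStats(cv2.morphologyEx(mask,cv2.MORPH_OPEN,np.ones((3,3))))
    k=l[seed[1],seed[0]]; 
    if k==0: print("seed miss",seed);return None
    cn=max(cv2.findContours((l==k).astype('u1'),0,2)[0],key=cv2.contourArea)
    return cv2.minEnclosingCircle(cn),s[k][:4],cv2.fitEllipse(cn)
h=cv2.cvtColor(b,cv2.COLOR_BGR2HSV);
for s in [(308,205),(296,130),(311,255),(214,205),(485,200),(309,218),(540,90),(325,250)]: print(s,h[s[1],s[0]])
terr=((h[...,0]<12)&(h[...,1]>130)).astype('u1')
grey=(h[...,1]<60).astype('u1')
r=blob(b,terr,(308,218));print("bowl",r)
if r:
    print([plane("top",*r[0][0],z).round(4) for z in(0,.01)]); 
    print("rim dia", 2*r[0][1]*np.linalg.norm(plane("top",301,200,0)-plane("top",300,200,0)))
r=blob(b,terr,(296,138));print("rimup",r)
if r: print(plane("top",*r[0][0],.062).round(4))
r=blob(b,grey,(485,200));print("recess",r)
if r: print(plane("top",*r[2][0],.065).round(4), r[2][1][1]*np.linalg.norm(plane("top",301,200,.065)-plane("top",300,200,.065)))
r=blob(b,grey,(214,208));print("white",r)
if r: print(plane("top",*r[0][0],0).round(4))
print("yellow",plane("top",311,267,.01))
# scene cross-check
print("scene foot top",plane("scene",327,180,.062),"recess",plane("scene",203,270,.065))
```

```text
(308, 205) [ 13 146 103]
(296, 130) [  9 157  94]
(311, 255) [ 23 160 102]
(214, 205) [ 20  27 114]
(485, 200) [173  14  73]
(309, 218) [ 10 147  80]
(540, 90) [ 14 108 118]
(325, 250) [ 15 110 116]
bowl (((308.1856994628906, 205.1857147216797), 18.701078414916992), array([290, 187,  37,  36], dtype=int32), ((307.8869323730469, 204.8063201904297), (34.648338317871094, 35.588497161865234), 32.815574645996094))
[array([0.4725, 0.0576, 0.    ]), array([0.472 , 0.0571, 0.01  ])]
rim dia 0.07758566522256531
rimup (((293.6601867675781, 122.46601867675781), 20.824440002441406), array([278, 104,  37,  39], dtype=int32), ((295.9475402832031, 124.58387756347656), (32.565650939941406, 37.59186553955078), 39.06183624267578))
[0.6312 0.0839 0.062 ]
recess (((484.0, 199.0), 27.802976608276367), array([457, 172,  55,  55], dtype=int32), ((484.026123046875, 199.0104522705078), (53.35844421386719, 54.641910552978516), 136.3397674560547))
[ 0.4822 -0.2831  0.065 ] 0.10534052325462982
white (((213.78089904785156, 195.14044189453125), 20.092592239379883), array([194, 177,  40,  39], dtype=int32), ((213.79774475097656, 195.6602020263672), (37.579078674316406, 39.54312515258789), 98.15705108642578))
[0.4926 0.2541 0.    ]
yellow [0.34639961 0.05044257 0.01      ]
scene foot top [0.46923429 0.05716182 0.062     ] recess [ 0.48199873 -0.28225457  0.065     ]
```

View pics/crop.png

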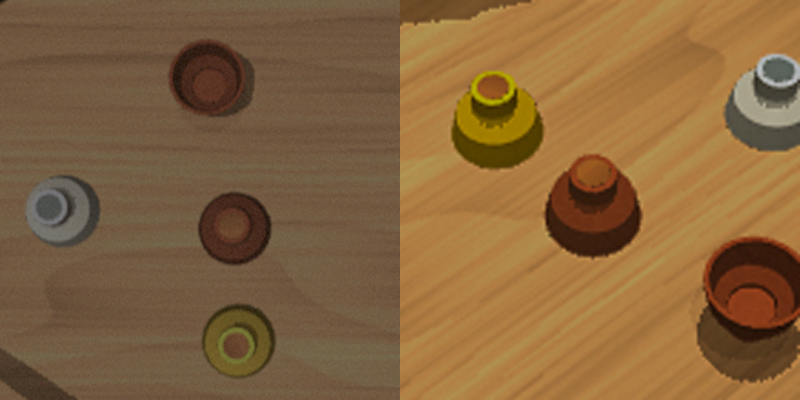

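The crop confirms it: the target is the dark terracotta bowl with its foot up. Yellow, white and rim-up all clearly differ. It lies at (0.472, 0.057), and the recess is at (0.482, -0.283). Moving above the bowl now.

Emit:
carry_out --series '[[1, [-0.02, -0.015, 0], 0], [1, [-0.05, -0.037, 0], 0], [1, [-0.08, -0.059, 0], 0], [1, [-0.11, -0.081, 0], 0], [1, [-0.14, -0.103, 0], 0], [1, [-0.17, -0.125, 0], 0], [1, [-0.2, -0.147, 0], 0], [1, [-0.23, -0.169, 0], 0]]' --grip_force 30

```text
clock: 0.77
tcp_pos: [0.3715, 0.2436, 0.2309]
tool_rot: [0.22, 0.976, -0.0, -0.0]
wrist_force: [0.6, 0.5, -0.6]
gripper_width: 1.002
finger_force: 0.0
```

Emit:
carry_out --series '[[1, [-0.03, -0.022, 0], 0], [1, [-0.06, -0.044, 0.01], 0], [1, [-0.09, -0.066, 0.03], 0], [1, [-0.12, -0.088, 0.05], 0], [1, [-0.15, -0.11, 0.07], 0], [1, [-0.165, -0.12, 0.09], 0], [1, [-0.171, -0.126, 0.1], 0], [1, [-0.171, -0.126, 0.1], 0]]'

```text
clock: 1.43
tcp_pos: [0.4698, 0.0567, 0.1278]
tool_rot: [0.222, 0.975, -0.001, -0.004]
wrist_force: [-1.1, 0.4, -0.2]
gripper_width: 0.999
finger_force: 0.0
```

```bash
cat >> h.py <<'E'
from scipy.spatial.transform import Rotation as Ro
def need(tgt):
    o=robot.get_obs();R=Ro.from_quat(o["tool_rot"]);print("t",o["clock"],"tcp",np.round(o["tcp_pos"],4),"F",np.round(o["wrist_force"],1),"w",o["gripper_width"],"ff",o["finger_force"])
    print("tool shift",R.inv().apply(np.array(tgt)-o["tcp_pos"]).round(4))
def wray(cal,u,v):
    K=np.array(cal["camera_matrix"]);R=np.array(cal["R"]);p=np.array([(u-K[0,2]),(v-K[1,2])]);th=np.hypot(p[0]/K[0,0],p[1]/K[1,1]);n=p/np.hypot(*p)
    return -R.T@cal["t"],R.T@np.array([*(n*np.sin(th)),np.cos(th)])
def wplane(cal,u,v,z):
    o,d=wray(cal,u,v);return o+d*(z-o[2])/d[2]
def wproj(cal,X):
    K=np.array(cal["camera_matrix"]);c=np.array(cal["R"])@X+cal["t"];r=np.hypot(c[0],c[1]);th=np.arctan2(r,c[2]);return K[0,2]+K[0,0]*th*c[0]/r,K[1,2]+K[1,1]*th*c[1]/r
E
python3 - <<'E'
from h import *
need([.472,.0575,.041])
c=robot.get_calibration("wrist");w=robot.capture("wrist")
cv2.imwrite("pics/w1.png",w)
print(wproj(c,[.472,.0575,.062]),wproj(c,[.472,.0575,0]),(-np.array(c["R"]).T@c["t"]).round(3))
import json;json.dump({k:np.array(v).tolist() for k,v in c.items()},open("w1.json","w"))
E
```

```text
t 1.4333 tcp [0.4698 0.0567 0.1278] F [-1.1  0.4 -0.2] w 0.9990780993608105 ff 0.0
tool shift [-0.0022  0.002   0.0867]
(np.float64(322.1298058345266), np.float64(217.51718830412807)) (np.float64(321.9932808849295), np.float64(193.23892741624965)) [0.399 0.092 0.272]
```

View pics/w1.png

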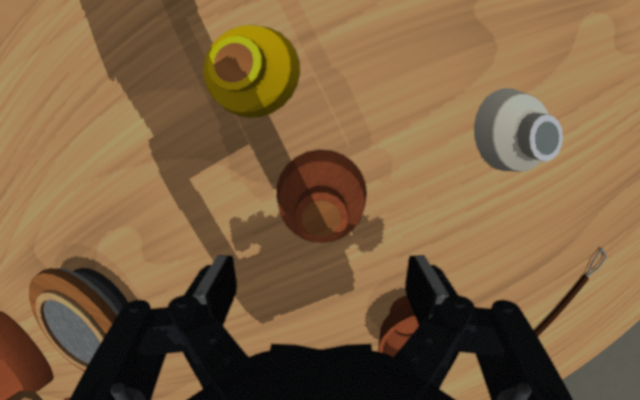

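The wrist view shows the terracotta foot disc at about (323,214), against a predicted (322,217). The bowl lies midway between the fingers, and the rim-up bowl is partly hidden at (400,325). I'll refine the bowl centre from the foot disc.

Run:
```python
from h import *
import json
c=json.load(open("w1.json"));w=cv2.imread("pics/w1.png");h=cv2.cvtColor(w,cv2.COLOR_BGR2HSV)
for u,v in[(323,214),(323,216)]:print(wplane(c,u,v,.062).round(4))
col=[(v,h[v,323].tolist()) for v in range(184,246,3)];print(col)
print([(u,h[214,u].tolist()) for u in range(288,360,4)])
m=((h[...,0]<12)&(h[...,1]>120)).astype('u1');m=cv2.morphologyEx(m,cv2.MORPH_CLOSE,np.ones((9,9)));n,l,s,ce=cv2.connectedComponentsWithStats(m);k=l[170,322];print(s[k])
```

```text
[0.4698 0.0592 0.062 ]
[0.4712 0.0586 0.062 ]
[(184, [9, 179, 97]), (187, [10, 183, 57]), (190, [9, 188, 57]), (193, [9, 175, 111]), (196, [9, 176, 126]), (199, [10, 173, 122]), (202, [13, 167, 134]), (205, [13, 168, 137]), (208, [13, 168, 137]), (211, [13, 164, 135]), (214, [13, 167, 127]), (217, [13, 168, 112]), (220, [13, 172, 86]), (223, [13, 168, 73]), (226, [13, 165, 71]), (229, [13, 169, 71]), (232, [12, 173, 78]), (235, [12, 169, 80]), (238, [9, 179, 80]), (241, [10, 174, 79]), (244, [15, 128, 102])]
[(288, [9, 186, 67]), (292, [9, 184, 61]), (296, [9, 191, 68]), (300, [9, 171, 70]), (304, [13, 168, 79]), (308, [13, 173, 78]), (312, [14, 170, 78]), (316, [14, 173, 78]), (320, [14, 175, 89]), (324, [14, 167, 128]), (328, [13, 167, 127]), (332, [13, 168, 126]), (336, [14, 167, 125]), (340, [11, 176, 122]), (344, [9, 175, 124]), (348, [9, 180, 95]), (352, [9, 186, 103]), (356, [9, 180, 106])]
[ 277  150   89   93 5362]
```

The foot disc spans u 302–340 and v 201–236, centred at (321,218). That matches (0.472, 0.0575), so I'm going down.

Emit:
carry_out --series '[[1, [0, 0, 0.02], 0], [1, [0, 0, 0.04], 0], [1, [0, 0, 0.06], 0], [1, [0, 0, 0.075], 0], [1, [0, 0, 0.082], 0], [1, [0, 0, 0.085], 0], [1, [0, 0, 0.085], 0], [1, [0, 0, 0.085], 0]]'

```text
clock: 2.15
tcp_pos: [0.4726, 0.0588, 0.0478]
tool_rot: [0.22, 0.976, 0.0, 0.001]
wrist_force: [0.0, -0.2, -0.3]
gripper_width: 1.003
finger_force: 0.0
```

```bash
python3 -c "
from h import *
need([.472,.0575,.042])"
```

```text
t 2.15 tcp [0.4726 0.0588 0.0478] F [ 0.  -0.2 -0.3] w 1.002666548386325 ff 0.0
tool shift [ 0.     -0.0014  0.0058]
```

Emit:
carry_out --series '[[1, [0, -0.001, 0.003], 0], [1, [0, -0.001, 0.005], 0], [0.4, [0, -0.001, 0.005], 0], [0.1, [0, -0.001, 0.005], 0], [-0.1, [0, -0.001, 0.005], 0], [-0.3, [0, -0.001, 0.005], 0], [-1, [0, -0.001, 0.005], 0], [-1, [0, -0.001, 0.005], 0]]' --grip_force 30

```text
clock: 2.82
tcp_pos: [0.4715, 0.057, 0.0419]
tool_rot: [0.22, 0.975, -0.0, 0.0]
wrist_force: [-1.6, -1.1, 4.1]
gripper_width: 0.586
finger_force: 30.2
```

Emit:
carry_out --series '[[-1, [0, 0, 0], 0], [-1, [0, 0, 0], 0], [-1, [0, 0, 0], 0], [-1, [0, 0, 0], 0], [-1, [0, 0, 0], 0], [-1, [0, 0, 0], 0]]'

```text
clock: 3.32
tcp_pos: [0.4715, 0.057, 0.0419]
tool_rot: [0.22, 0.975, -0.0, 0.0]
wrist_force: [-1.5, -1.1, 5.5]
gripper_width: 0.584
finger_force: 30.5
```

Run:
```python
from h import *
w=robot.capture("wrist");s=robot.capture("scene")
cv2.imwrite("pics/g.png",np.hstack([cv2.resize(w[150:390,200:440],(400,400)),cv2.resize(s[110:230,260:380],(400,400),interpolation=cv2.INTER_CUBIC)]))
```

```text
(no output)
```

View pics/g.png

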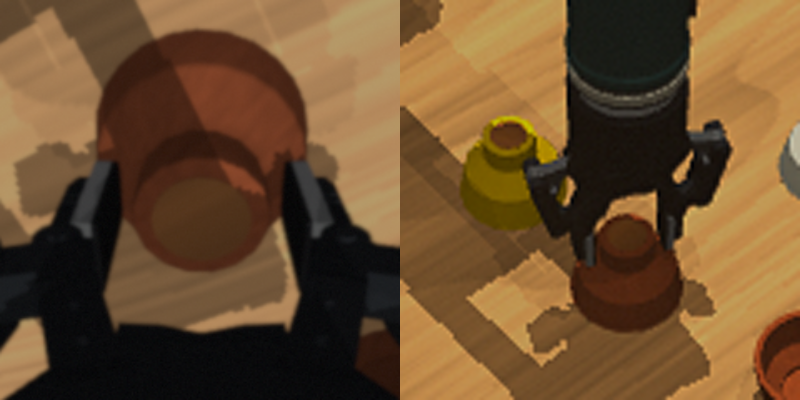

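Both fingertips are jammed on the flaring shoulder and miss the foot in the wrist half of the picture (around (120,200) and (290,200)). I'll open, rise 8 mm and close again.

Emit:
carry_out --series '[[0.6, [0, 0, 0], 0], [0.6, [0, 0, -0.002], 0], [0.6, [0, 0, -0.005], 0], [0.6, [0, 0, -0.008], 0], [0.3, [0, 0, -0.008], 0], [0.1, [0, 0, -0.008], 0], [-0.1, [0, 0, -0.008], 0], [-1, [0, 0, -0.008], 0]]' --grip_force 30

```text
clock: 4.08
tcp_pos: [0.4716, 0.0572, 0.05]
tool_rot: [0.22, 0.975, 0.0, 0.001]
wrist_force: [-0.4, -0.7, 4.3]
gripper_width: 0.53
finger_force: 30.2
```

Emit:
carry_out --series '[[-1, [0, 0, 0], 0], [-1, [0, 0, 0], 0], [-1, [0, 0, 0], 0], [-1, [0, 0, 0], 0], [-1, [0, 0, 0], 0]]'

```text
clock: 4.5
tcp_pos: [0.4716, 0.0572, 0.05]
tool_rot: [0.22, 0.975, 0.0, 0.0]
wrist_force: [-0.5, -0.3, 4.8]
gripper_width: 0.528
finger_force: 30.4
```

Run:
```python
from h import *
w=robot.capture("wrist");s=robot.capture("scene")
cv2.imwrite("pics/g2.png",np.hstack([cv2.resize(w[200:350,235:405],(453,400)),cv2.resize(s[150:220,295:355],(343,400),interpolation=cv2.INTER_CUBIC)]))
```

```text
(no output)
```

View pics/g2.png

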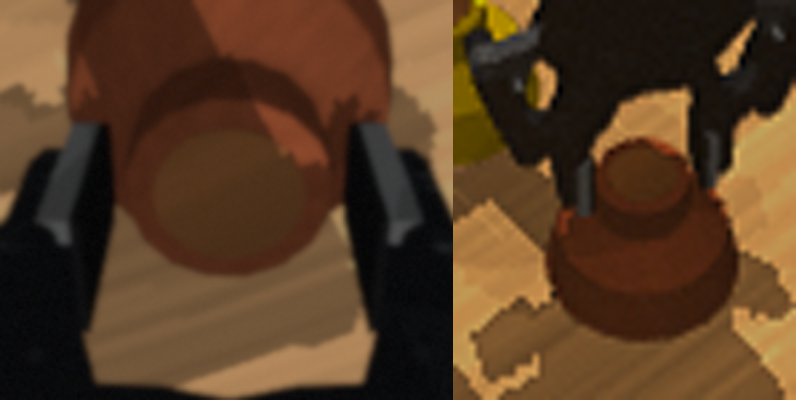

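There is still a gap between the pads and the foot, with the tips resting on the shoulder. I'll go up a further 6 mm.

Emit:
carry_out --series '[[0.4, [0, 0, 0], 0], [0.4, [0, 0, -0.003], 0], [0.4, [0, 0, -0.006], 0], [0.2, [0, 0, -0.006], 0], [0, [0, 0, -0.006], 0], [-0.2, [0, 0, -0.006], 0], [-1, [0, 0, -0.006], 0], [-1, [0, 0, -0.006], 0]]' --grip_force 30

```text
clock: 5.27
tcp_pos: [0.4716, 0.0572, 0.0559]
tool_rot: [0.22, 0.975, 0.0, 0.0]
wrist_force: [-0.9, 0.1, 4.8]
gripper_width: 0.512
finger_force: 30.1
```

Emit:
carry_out --series '[[-1, [0, 0, 0], 0], [-1, [0, 0, 0], 0], [-1, [0, 0, 0], 0], [-1, [0, 0, 0], 0]]'

```text
clock: 5.6
tcp_pos: [0.4715, 0.0573, 0.0559]
tool_rot: [0.22, 0.975, 0.0, 0.0]
wrist_force: [-0.9, -0.0, 5.9]
gripper_width: 0.515
finger_force: 30.2
```

Emit:
carry_out --series '[[-1, [0, 0, -0.002], 0], [-1, [0, 0, -0.005], 0], [-1, [0, 0, -0.01], 0], [-1, [0, 0, -0.015], 0], [-1, [0, 0, -0.015], 0], [-1, [0, 0, -0.015], 0]]'

```text
clock: 6.1
tcp_pos: [0.4715, 0.0572, 0.0707]
tool_rot: [0.22, 0.975, 0.0, 0.0]
wrist_force: [0.5, -0.3, -2.1]
gripper_width: 0.515
finger_force: 30.8
```

Run:
```python
from h import *
w=robot.capture("wrist");s=robot.capture("scene")
cv2.imwrite("pics/g3.png",np.hstack([cv2.resize(w[180:350,225:415],(447,400)),cv2.resize(s[140:220,290:360],(350,400),interpolation=cv2.INTER_CUBIC)]))
```

```text
(no output)
```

View pics/g3.png

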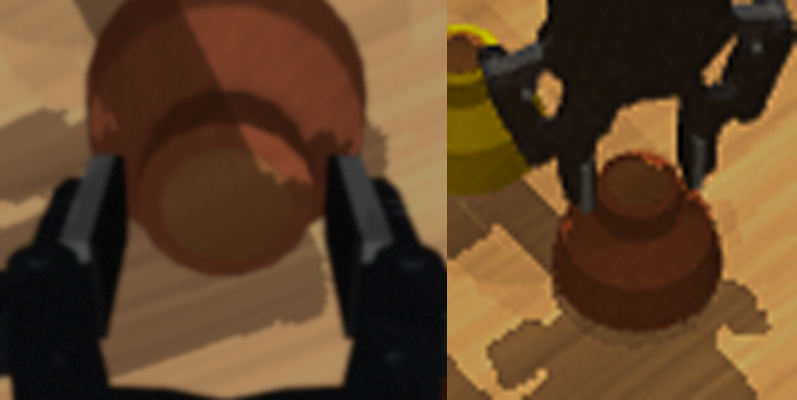

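The shadow below the rim shows that the bowl is held, level and off the bench, with -2.1 N of weight on the wrist. Raising it fully and carrying it across.

Emit:
carry_out --series '[[-1, [0, 0, -0.01], 0], [-1, [0, 0, -0.025], 0], [-1, [0, 0, -0.045], 0], [-1, [0, 0, -0.065], 0], [-1, [-0.003, -0.006, -0.085], 0], [-1, [-0.01, -0.02, -0.097], 0], [-1, [-0.02, -0.04, -0.1], 0], [-1, [-0.032, -0.062, -0.1], 0]]' --grip_force 40

```text
clock: 6.87
tcp_pos: [0.4744, -0.0127, 0.173]
tool_rot: [0.219, 0.976, 0.0, 0.002]
wrist_force: [0.9, -0.3, -2.1]
gripper_width: 0.503
finger_force: 41.2
```

Emit:
carry_out --series '[[-1, [-0.012, -0.023, 0], 0], [-1, [-0.024, -0.047, 0], 0], [-1, [-0.036, -0.07, 0], 0], [-1, [-0.048, -0.094, 0], 0], [-1, [-0.06, -0.117, 0], 0], [-1, [-0.072, -0.14, 0], 0], [-1, [-0.084, -0.163, 0], 0], [-1, [-0.095, -0.185, 0], 0]]'

```text
clock: 7.53
tcp_pos: [0.4798, -0.2219, 0.1709]
tool_rot: [0.22, 0.975, -0.0, 0.0]
wrist_force: [0.3, -0.2, -2.2]
gripper_width: 0.505
finger_force: 41.2
```

Emit:
carry_out --series '[[-1, [-0.01, -0.02, 0], 0], [-1, [-0.018, -0.035, 0], 0], [-1, [-0.024, -0.047, 0], 0], [-1, [-0.028, -0.054, 0], 0], [-1, [-0.029, -0.055, 0], 0], [-1, [-0.029, -0.055, 0], 0], [-1, [-0.029, -0.055, 0], 0]]'

```text
clock: 8.12
tcp_pos: [0.4826, -0.2816, 0.1703]
tool_rot: [0.22, 0.976, 0.0, -0.0]
wrist_force: [-0.1, -0.5, -1.7]
gripper_width: 0.506
finger_force: 41.2
```

Run:
```python
from h import *
need([.4822,-.283,.121])
w=robot.capture("wrist");s=robot.capture("scene")
cv2.imwrite("pics/p1.png",np.hstack([cv2.resize(w[120:360,190:430],(400,400)),cv2.resize(s[180:330,130:280],(400,400),interpolation=cv2.INTER_CUBIC)]))
```

```text
t 8.1167 tcp [ 0.4826 -0.2816  0.1703] F [-0.1 -0.5 -1.7] w 0.5063193822898152 ff 41.20420217514038
tool shift [-0.0003 -0.0015  0.0493]
```

View pics/p1.png

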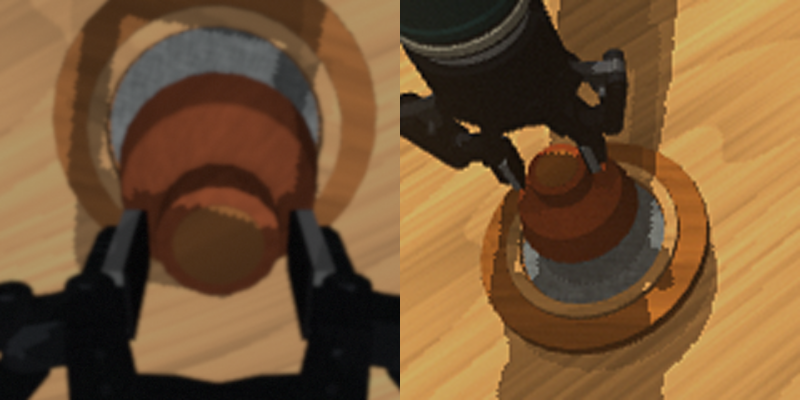

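The bowl is held level above the recess and lined up: the axis is at u≈219 and the recess centre at u≈216 in the wrist half. Lowering, slower near the floor.

Emit:
carry_out --series '[[-1, [0, -0.001, 0.008], 0], [-1, [0, -0.001, 0.02], 0], [-1, [0, -0.001, 0.03], 0], [-1, [0, -0.001, 0.037], 0], [-1, [0, -0.001, 0.042], 0], [-1, [0, -0.001, 0.044], 0], [-1, [0, -0.001, 0.045], 0], [-1, [0, -0.001, 0.045], 0]]'

```text
clock: 8.88
tcp_pos: [0.4821, -0.2835, 0.1252]
tool_rot: [0.22, 0.975, 0.0, 0.0]
wrist_force: [-0.1, -0.1, -2.6]
gripper_width: 0.503
finger_force: 41.2
```

Emit:
carry_out --series '[[-1, [0, 0, 0.001], 0], [-1, [0, 0, 0.002], 0], [-1, [0, 0, 0.003], 0], [-1, [0, 0, 0.003], 0]]'

```text
clock: 9.22
tcp_pos: [0.482, -0.2834, 0.1224]
tool_rot: [0.22, 0.975, 0.0, 0.0]
wrist_force: [-0.2, -0.3, -0.9]
gripper_width: 0.505
finger_force: 41.2
```

Emit:
carry_out --series '[[-1, [0, 0, 0.001], 0], [-1, [0, 0, 0.001], 0], [-1, [0, 0, 0.001], 0]]'

```text
clock: 9.47
tcp_pos: [0.482, -0.2834, 0.1213]
tool_rot: [0.22, 0.975, 0.0, -0.0]
wrist_force: [0.2, 0.0, -0.6]
gripper_width: 0.504
finger_force: 41.2
```

Emit:
carry_out --series '[[-1, [0, 0, 0.001], 0], [-1, [0, 0, 0.001], 0], [-1, [0, 0, 0.001], 0]]'

```text
clock: 9.72
tcp_pos: [0.4821, -0.2834, 0.1211]
tool_rot: [0.22, 0.975, -0.0, 0.0]
wrist_force: [-1.3, 0.6, 3.2]
gripper_width: 0.501
finger_force: 41.7
```

The rim is on the floor: the wrist force has turned to +3.2 N. Releasing gently and rising.

Emit:
carry_out --series '[[0.05, [0, 0, 0], 0], [0.15, [0, 0, 0], 0], [0.3, [0, 0, 0], 0], [0.5, [0, 0, 0], 0], [0.8, [0, 0, 0], 0], [1, [0, 0, 0], 0], [1, [0, 0, 0], 0], [1, [0, 0, -0.003], 0]]'

```text
clock: 10.38
tcp_pos: [0.4816, -0.2832, 0.1226]
tool_rot: [0.22, 0.975, 0.0, -0.001]
wrist_force: [-0.7, -0.6, -0.1]
gripper_width: 0.999
finger_force: 0.0
```

Emit:
carry_out --series '[[1, [0, 0, -0.01], 0], [1, [0, 0, -0.025], 0], [1, [0, 0, -0.045], 0], [1, [0, 0, -0.07], 0], [1, [0, 0, -0.09], 0], [1, [0, 0, -0.1], 0], [1, [0, 0, -0.1], 0], [1, [0, 0, -0.1], 0]]'

```text
clock: 11.05
tcp_pos: [0.4822, -0.2835, 0.2238]
tool_rot: [0.22, 0.975, -0.0, 0.001]
wrist_force: [-0.3, -0.3, 0.4]
gripper_width: 1.001
finger_force: 0.0
```

Run:
```python
from h import *
need([.4822,-.283,.121])
w=robot.capture("wrist");s=robot.capture("scene")
cv2.imwrite("pics/p2.png",np.hstack([cv2.resize(w[100:360,190:450],(400,400)),cv2.resize(s[130:330,130:420],(400,276),interpolation=cv2.INTER_CUBIC).copy() if 0 else cv2.resize(s[180:330,130:280],(400,400))]))
```

```text
t 11.05 tcp [ 0.4822 -0.2835  0.2238] F [-0.3 -0.3  0.4] w 1.001150291663033 ff 0.0
tool shift [0.0003 0.0005 0.1028]
```

View pics/p2.png

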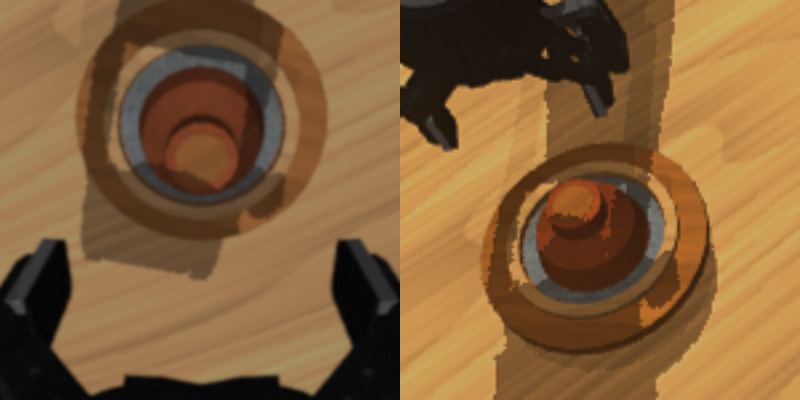

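The bowl sits flat, foot up and centred inside the ring. In the wrist half its rim is centred at about (201,132) in a recess centred at about (202,124). The gripper is clear, so I'm handing in.

```bash
python3 -c "
from h import *
print(robot.close_job())"
```

```text
the job is handed in; nothing more can be done
None
```

The terracotta bowl is in the recess of the banding wheel, foot up, rim down and released, and the job was handed in at about 11 s; the hand-in returned no verdict.

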